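# Snap the paint marker into its spring clips

## Robot

A 6-joint arm with a two-finger parallel gripper is mounted at the origin on a cart in front of the work surface, level with it; the furniture and walls round the work are solid. World frame = base frame: x ahead of the robot, y to its left, z up, the work surface at z = 0. Lengths are in m, angles in rad, forces in N, time in s.
With the tool pointing down it reaches from about 0.3 to 0.75 m from the base axis. Payload 8.5 kg.
Tool frame: the origin (TCP) lies on the centre line of the jaws, within the pads' length; the fingertips stand 22 mm ahead of it and the grasp point (between the pads) lies 3 mm ahead of it; z points along the fingers, y is the line along which they close (so a half turn about z gives the same grasp; the last joint's range is limited). The gripper opens to 85 mm and grips with 20 to 120 N. Pads are 22 mm wide; open, the fingers measure 114 mm over their backs; the gripper's body (76 mm by 85 mm) begins 54 mm behind the grasp point. The pads swing forward as they close: fully open they stand 13 mm farther back than shut.
Start: joints at [-1.325, 0.381, 1.297, -0, 1.464, -0.215], TCP at [0.245, -0.493, 0.253] pointing down, gripper open.
Joint ranges: [-3.11, 3.11], [-0.89, 2.33], [0.22, 2.48], [-1.42, 4.56], [0.17, 2.85], [-2.88, 2.88]. Speed limits (rad/s): [2.39, 2.39, 3.14, 3.14, 3.14, 3.14].

## Interface

Orientations are given as a 3x3 rotation matrix whose columns are the frame's x, y, z axes.
In Python, from station import * gives the robot as it stands. The module is installed in compiled form; this text tells all that it offers.
- The arm moves only by the tool servo_tool, never from a script. Its argument "commands" is a list of rows, each an object with "delta_pos": the shift along the tool's x, y, z in mm, a list of three; "dr": the turn, a rotation vector about the tool's x, y, z in rad, a list of three; "grip": the opening, from -1 (shut) to 1 (fully open). In form: [{"delta_pos": [x, y, z], "dr": [rx, ry, rz], "grip": grip}, ...]. A call has exactly 10 rows; each row is the pose to reach, as a shift and turn from the pose commanded when the call began, along the tool's axes at that moment; what a row does not reach only later rows make up. A row lasts 1/8 s, in which the tool goes at most 62.5 mm and 10.7 degrees, less where a joint would pass 70% of its speed; a pose out of reach is approached as far as the arm can. A call with a gripper value outside its range is refused whole. The fingers move at their own pace and stop on an object; "grip_force" is the grip in N (left out, the last holds). Time passes only in rows, so rows that repeat a pose let the fingers close, or fill a call up. It gives the time, the measured TCP pose, the force, the opening and the grip force at its end, in the units of the state.
- sense(): the state, without advancing time (a new reading comes with each control period).
- get_image(name): name is "scene" or "top" or "wrist"; returns the picture (420x560x3 uint8, red, green, blue); there is no depth.
- camera_info(name): a dict with "vertical_fov" (degrees; the focal length in pixels is half the picture's height over the tangent of half this angle, whatever the lens; pixels are square), "cx", "cy" (the principal point, pixels), "R" (3x3) and "t" (3): a world point X has camera coordinates R X + t; the wrist camera has in their place "mount" (4x4, takes a point from camera to tool coordinates, whose origin is the TCP and whose axes are the flange's). Camera axes: x right, y down, z forward; pixel columns grow to the right and rows downward; lengths in m; the calibration is good to about 2 mm. A picture is of the moment at which its call begins: read the wrist's pose just before it. camera_info takes no time and is no camera call.
- finish_job(): hands the job in; it is judged then, once.
Trained networks look in the newest picture that a camera, given by its name, has taken for a name from the list of things; names that differ only in an ending like _2 or _b are one class to them, and where a whole thing is asked for, a point or a joint stands for the part that bears it (a point fixed in the world has none). Each returns a list of dicts, best first, with "p" (0 to 1); they miss things now and then, are a little off and sometimes report something else, mostly with a low value. They report only what shows in the picture. A call takes as long as a camera call. They do not tell look-alikes from the thing itself.
- cut_out(camera, name): "region" (420x560 bool, what is visible of it).
- landmark_of(camera, name): "location" ([x, y, z] in m, in world coordinates, good to about 4 mm: a listed point, or the origin of a listed thing).
The state is a dict: "time_s": time; "joint_pos": joint angles; "qd": joint speeds; "joint_efforts": joint torques, N m; "tcp_pos": TCP position; "ee_rot": TCP orientation; "ft_force": force on the tool from outside, world axes, zero at the start; "moment": the same for the moment, N m; "opening": finger opening in m; "finger_force": force on a finger pad.
Only numpy, scipy, OpenCV 4.12 (cv2) and the standard library are available. Lean on these libraries where they do the work, as an engineer would, in place of code of your own. Each camera call takes 0.05 s, during which the arm holds its last target. There are 200 camera calls.

## Task

Put the paint marker back in its holder: press it into the two spring clips on the sloping stand until it snaps past the jaws and sits fully home in both clips, then stop pushing, let go and back away. Do not ram it, and leave the other things on the bench where they are.

Things in the scene. Friction and masses are not known exactly. Their poses are not given: they have to be found in the camera images.
- marker: The paint marker: a white round pen with a black cap, 127 mm long, 18 mm in diameter, about 20 g, lying on the bench to the robot's right (it can roll). Its y axis runs along the pen. It may be clipped in either way round.
- marker_middle (a point): The middle of the marker: on its axis, halfway along (about 9 mm above the bench while it lies there).
- clip_stand: Dark grey bent-sheet stand screwed to the bench, 170 mm wide (y), about 260 mm deep (x), 195 mm high. Origin on the bench under the middle of the clips' axis; z up, y along the width, x towards its back (away from the robot at yaw 0). Its panel rises away from the robot, 33 degrees from level.
- marker_clip: Pair of steel spring clips on the panel. Origin: midway between them, on the axis the marker's axis has when home (120 mm above bench). y along that axis, z squarely out of the panel (33 degrees from vertical, towards the robot), x up the slope. Push in along -z, marker along y. Clips are 12 mm wide, at y = -38 and +38; between them 64 mm is free for fingers down to the panel at z = -28 mm.
- clip_mouth (a point): Middle of the clips' mouths, 19.5 mm out (z) from the marker_clip origin: there the flared jaw lips end, 23 mm apart inside. Rounded end tabs of the stand rise to 17 mm out at y = -78.5 and +78.5 mm, 15 mm beyond each end of a centred marker.
- clip_neck (a point): Narrowest place between the sprung jaws (11 mm wide when shut), 8 mm out from the marker_clip origin. A marker meets the jaws with its axis about 16 mm out; resistance peaks at 10 to 20 N in all at about 12 mm, falls to nothing at 4 mm, and from there the jaws draw it in; a solid saddle stops it at 0. Over 40 N is ramming.
- hood_edge (a point): Middle of the outer edge of the hood, a sheet flange that stands square out of the panel at its top edge: 70 mm up the slope (x) and 45 mm out (z) from the marker_clip origin. It is in the way of a gripper that points straight down over the clips, but not of one that comes square to the panel.
- paste_tin: Bystander: a tin with a red lid, 69 mm across, 50 mm high, left of the stand. Origin under its centre.
- coupling_large: Bystander: a dark pipe coupling, 58 mm across, 62 mm high, beyond the marker. Origin under its centre.
- coupling_small: Bystander: a smaller dark pipe coupling, 47 mm across, 50 mm high, beyond the marker. Origin under its centre.
- spanner: Bystander: a combination spanner 169 mm long, 8 mm thick, lying left of the stand. Origin under its middle.
Not all that is in view belongs to the job. There is more than one size of the marker; the one meant has the size given above.

How it is judged:
By the outcome, as a careful person would: the job done as asked, in the order asked, and still so for the second after the job is handed in, with the robot touching nothing.
It also fails if it takes over 38 s, if anything falls off the work surface, if the arm or the gripper's body presses on something with over 40 N, if the wrist force passes 120 N, or if a joint passes its speed limit or range.

## Working session

There is one attempt and no reset: what is moved stays moved. The work goes in short steps, Python scripts to look and compute and a tool call to move; the robot and the scene stay as the last step left them, time stands still between calls to the robot, and variables do not carry over. Pictures are saved under pics/ and viewed, at most 10 in all, crops included, and the job is handed in when it is done.

Besides the shell and the picture viewer there is one more tool, called after "Emit:" as name([rows], argument=value, ...), one row to a line, values as JSON. servo_tool: Moves the arm, as the interface text tells. Its arguments: {"type":"object","properties":{"commands":{"type":"array","items":{"type":"object","properties":{"delta_pos":{"type":"array","items":{"type":"number"}},"dr":{"type":"array","items":{"type":"number"}},"grip":{"type":"number"}}}},"grip_force":{"type":"number"}},"required":["commands"]}

```bash
mkdir -p pics
cat > h.py <<'E'
from station import *
import numpy as np, cv2
from scipy.spatial.transform import Rotation as Rn
def cam(n):
    c=camera_info(n); f=210/np.tan(np.radians(c['vertical_fov']/2))
    if n=='wrist':
        s=sense(); M=np.array(c['mount']); T=np.eye(4); T[:3,:3]=s['ee_rot']; T[:3,3]=s['tcp_pos']
        W=np.linalg.inv(T@M); R,t=W[:3,:3],W[:3,3]
    else: R,t=np.array(c['R']),np.array(c['t'])
    return f,c['cx'],c['cy'],R,t
def proj(C,X):
    f,cx,cy,R,t=C; p=R@np.array(X)+t; return [f*p[0]/p[2]+cx,f*p[1]/p[2]+cy]
def plane(C,uv,z):
    f,cx,cy,R,t=C; d=R.T@np.array([(uv[0]-cx)/f,(uv[1]-cy)/f,1]); o=-R.T@t
    return o+d*(z-o[2])/d[2]
def save(n,im): cv2.imwrite('pics/'+n,im[:,:,::-1])
E
python3 - <<'E'
from h import *
np.set_printoptions(precision=4,suppress=True)
ims=[]
for n in ['scene','top','wrist']:
    C=cam(n); im=get_image(n); save(n+'0.png',im)
    print(n,'campos',-C[3].T@C[4],C[0])
    for nm in ['marker','marker_middle','marker_clip','clip_mouth','clip_neck','hood_edge','clip_stand']:
        for r in landmark_of(n,nm)[:3]: print(nm,np.array(r['location']),round(r['p'],2),np.round(proj(C,r['location'])))
print(sense())
E
```

```text
scene campos [-0.1848  0.8943  0.8244] 541.1069026597801
marker [ 0.5648 -0.1077 -0.0032] 0.63 [283. 231.]
marker [ 0.4948 -0.2517  0.0017] 0.57 [332. 215.]
marker [ 0.505  -0.3927 -0.0022] 0.57 [354. 195.]
marker_middle [ 0.56   -0.1104  0.0122] 0.6 [285. 226.]
marker_middle [ 0.4995 -0.392   0.0054] 0.4 [355. 194.]
marker_clip [0.5498 0.1195 0.1148] 0.92 [230. 234.]
clip_mouth [0.5449 0.1188 0.1357] 0.92 [231. 227.]
clip_neck [0.5491 0.1208 0.1292] 0.69 [230. 230.]
hood_edge [0.587  0.1244 0.1939] 0.89 [215. 202.]
clip_stand [ 0.5566  0.1194 -0.0022] 0.78 [231. 273.]
top campos [ 0.3594 -0.0318  1.3231] 484.2875933045072
marker [ 0.5609 -0.1052 -0.0018] 0.65 [309. 197.]
marker [ 0.5014 -0.2496  0.0002] 0.51 [361. 219.]
marker [ 0.5022 -0.3947 -0.0014] 0.49 [414. 220.]
marker_middle [ 0.4991 -0.2462  0.0112] 0.6 [361. 220.]
marker_middle [ 0.5627 -0.1052 -0.0005] 0.56 [309. 196.]
marker_middle [ 0.5029 -0.3923  0.0098] 0.47 [415. 220.]
marker_clip [0.5537 0.1188 0.1222] 0.65 [223. 190.]
clip_mouth [0.5407 0.1155 0.1391] 0.87 [223. 195.]
clip_mouth [0.4276 0.3121 0.0037] 0.38 [155. 242.]
clip_neck [0.545  0.1179 0.133 ] 0.97 [222. 193.]
hood_edge [0.587  0.1242 0.1993] 0.75 [217. 171.]
clip_stand [0.5552 0.1216 0.0014] 0.63 [227. 197.]
wrist campos [ 0.3051 -0.462   0.3743] 376.3754097328434
{'time_s': 1.2, 'joint_pos': array([-1.3253,  0.3806,  1.2974, -0.    ,  1.4636, -0.2153]), 'qd': array([-0.0004,  0.0001, -0.0014, -0.0007,  0.0005, -0.002 ]), 'joint_efforts': array([  0.0004, -44.8334, -23.1464,  -0.0002,   0.0006,  -0.    ]), 'tcp_pos': array([ 0.2446, -0.4926,  0.2533]), 'ee_rot': array([[ 0.8957,  0.4446, -0.    ],
       [ 0.4446, -0.8957,  0.0001],
       [ 0.    , -0.0001, -1.    ]]), 'ft_force': array([-0.6321, -0.4494,  0.1943]), 'moment': array([0.0046, 0.0316, 0.0154]), 'finger_force': 0.0, 'opening': 0.08568920312696063}
```

View top.

View pics/top0.png

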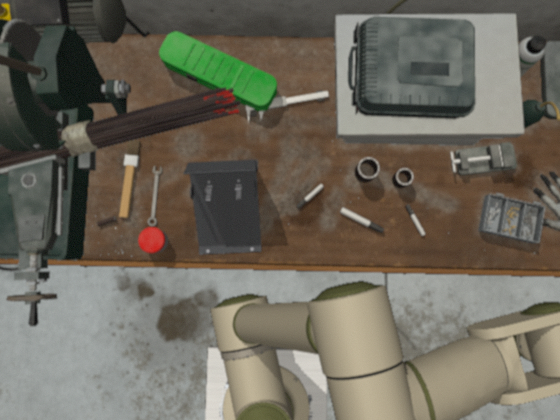

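View pics/scene0.png

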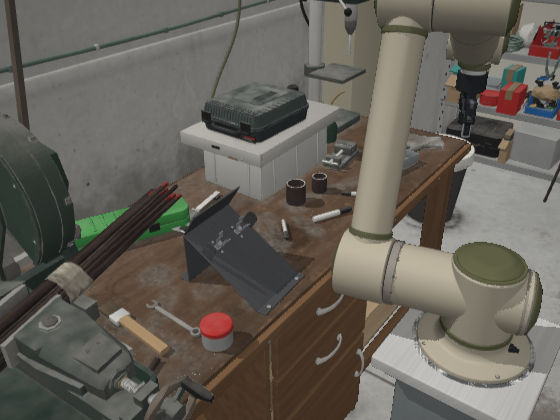

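Three candidates in top: (311,195), (361,220), (415,220). I'll measure their lengths and enlarge them.

Run:
```python
from h import *
np.set_printoptions(precision=4,suppress=True)
im=get_image('top'); C=cam('top')
rs=cut_out('top','marker')
for r in rs[:5]:
    v,u=np.nonzero(r['region']); 
    if len(u)<10: continue
    P=np.array([plane(C,(a,b),.009) for a,b in zip(u,v)])[:,:2]
    (c,s,a)=cv2.minAreaRect((P*1000).astype(np.float32)); 
    w,V=np.linalg.eigh(np.cov((P-P.mean(0)).T)); 
    print(round(r['p'],2),len(u),u.mean().round(),v.mean().round(),'rect c',np.round(c,1),'size',np.round(s,1),'axis',V[:,1])
a=cv2.resize(im[140:270,180:440],None,fx=3,fy=3,interpolation=cv2.INTER_CUBIC); save('crop.png',a)
```

```text
0.73 112 311.0 195.0 rect c [ 562.2 -105.9] size [11.6 88.2] axis [-0.6861  0.7275]
0.67 277 363.0 221.0 rect c [ 497.7 -249.5] size [124.4  17.2] axis [0.4333 0.9013]
0.43 120 415.0 220.0 rect c [ 502.3 -392.1] size [88.  12.3] axis [-0.8711 -0.491 ]
```

View pics/crop.png

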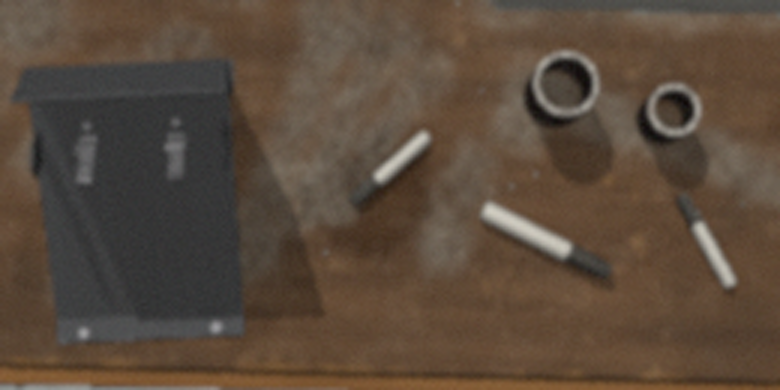

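The one at (361,220) measures about 124 x 17 mm, which fits the 127 x 18 mm given. The other two, at (311,195) and (415,220), are about 88 x 12 mm. So the middle pen is the one meant, confirmed in the crop at (545,240). Moving above it now.

Emit:
servo_tool([
  {"delta_pos": [38, -12, 13], "dr": [0, 0, -0.07], "grip": 1},
  {"delta_pos": [80, -25, 26], "dr": [0, 0, -0.15], "grip": 1},
  {"delta_pos": [122, -38, 39], "dr": [0, 0, -0.23], "grip": 1},
  {"delta_pos": [164, -51, 53], "dr": [0, 0, -0.31], "grip": 1},
  {"delta_pos": [206, -64, 67], "dr": [0, 0, -0.39], "grip": 1},
  {"delta_pos": [248, -78, 82], "dr": [0, 0, -0.48], "grip": 1},
  {"delta_pos": [290, -92, 98], "dr": [0, 0, -0.57], "grip": 1},
  {"delta_pos": [335, -105, 113], "dr": [0, 0, -0.66], "grip": 1},
  {"delta_pos": [335, -105, 113], "dr": [0, 0, -0.66], "grip": 1},
  {"delta_pos": [335, -105, 113], "dr": [0, 0, -0.66], "grip": 1},
], grip_force=60)

```text
time_s: 2.55
tcp_pos: [0.4978, -0.2499, 0.1405]
ee_rot: [[0.435, 0.9, 0.0], [0.9, -0.435, -0.0], [-0.0, 0.0, -1.0]]
ft_force: [0.2, 0.2, -0.6]
opening: 0.0858
finger_force: 0.0
```

Run:
```python
from h import *
np.set_printoptions(precision=4,suppress=True)
C=cam('wrist'); s=sense(); im=get_image('wrist'); save('w1.png',im)
print(s['time_s'],s['tcp_pos'],s['ee_rot'],s['qd'],s['joint_pos'])
for r in cut_out('wrist','marker')[:3]:
    v,u=np.nonzero(r['region'])
    P=np.array([plane(C,(a,b),.009) for a,b in zip(u,v)])[:,:2]
    (c,sz,a)=cv2.minAreaRect((P*1000).astype(np.float32))
    w,V=np.linalg.eigh(np.cov((P-P.mean(0)).T)); 
    d=np.r_[np.array(c)/1000,.009]-s['tcp_pos']
    print(round(r['p'],2),u.mean().round(),v.mean().round(),np.round(c,1),np.round(sz,1),V[:,1],'tool delta',s['ee_rot'].T@d,'axis in tool',s['ee_rot'].T@np.r_[V[:,1],0])
for r in landmark_of('wrist','marker_middle')[:2]: print(r)
```

```text
2.55 [ 0.4978 -0.2499  0.1405] [[ 0.4353  0.9003  0.0001]
 [ 0.9003 -0.4353 -0.0004]
 [-0.0003  0.0002 -1.    ]] [-0.0241 -0.0099 -0.0003 -0.001  -0.0017 -0.0018] [-0.6777  0.4987  1.4521 -0.0003  1.1905 -0.2272]
0.91 283.0 196.0 [ 495.2 -250.4] [130.2  16.9] [0.4392 0.8984] tool delta [-0.0015 -0.0022  0.1315] axis in tool [ 1.      0.0043 -0.0003]
0.73 373.0 350.0 [ 506.3 -389. ] [67.2 15.7] [-0.878  -0.4787] tool delta [-0.1215  0.0682  0.1315] axis in tool [-0.8132 -0.582   0.0001]
{'location': [0.4955, -0.2487, 0.01], 'p': 0.97}
{'location': [0.5042, -0.3939, 0.0069], 'p': 0.84}
```

View pics/w1.png

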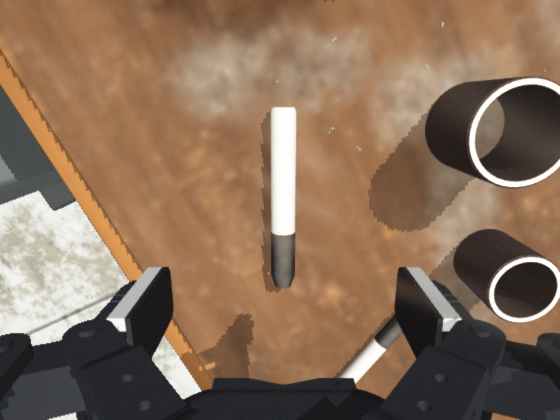

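Run:
```python
from h import *
np.set_printoptions(precision=3,suppress=True)
C=camera_info('wrist');M=np.array(C['mount']);print(M); I=np.linalg.inv(M)
f=cam('wrist')[0]
for z in (.003,.009,.022,.035):
  for x in (-.011,.011):
    for y in (-.0429,.0429):
      p=I@[x,y,z,1]; print(z,x,y,f*p[:2]/p[2]+[C['cx'],C['cy']])
im=cv2.imread('pics/w1.png'); cv2.imwrite('pics/w1c.png',cv2.resize(im[240:400,60:500],None,fx=1.8,fy=1.8))
```

```text
[[-0.001 -0.962 -0.274  0.069]
 [ 1.    -0.001 -0.001 -0.001]
 [ 0.001 -0.274  0.962 -0.121]
 [ 0.     0.     0.     1.   ]]
0.003 -0.011 -0.0429 [173.019 319.807]
0.003 -0.011 0.0429 [402.042 319.657]
0.003 0.011 -0.0429 [168.016 265.894]
0.003 0.011 0.0429 [407.271 265.709]
0.009 -0.011 -0.0429 [177.371 311.13 ]
0.009 -0.011 0.0429 [397.391 310.982]
0.009 0.011 -0.0429 [172.76  259.055]
0.009 0.011 0.0429 [402.205 258.875]
0.022 -0.011 -0.0429 [185.72  294.487]
0.022 -0.011 0.0429 [388.469 294.344]
0.022 0.011 -0.0429 [181.813 246.005]
0.022 0.011 0.0429 [392.539 245.833]
0.035 -0.011 -0.0429 [192.853 280.266]
0.035 -0.011 0.0429 [380.846 280.127]
0.035 0.011 -0.0429 [189.5   234.923]
0.035 0.011 0.0429 [384.332 234.759]
```

View pics/w1c.png

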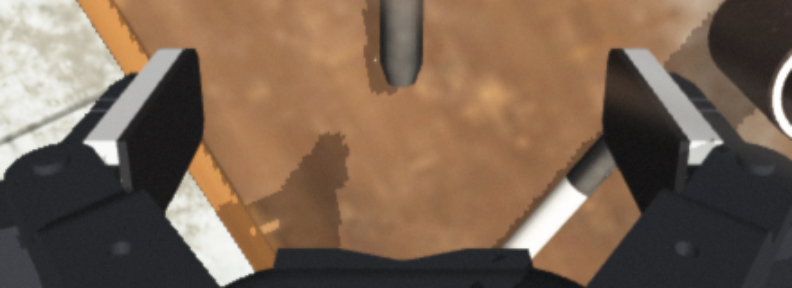

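Emit:
servo_tool([
  {"delta_pos": [-1.5, -2, 35], "dr": [0, 0, 0], "grip": 1},
  {"delta_pos": [-1.5, -2, 70], "dr": [0, 0, 0], "grip": 0.6},
  {"delta_pos": [-1.5, -2, 98], "dr": [0, 0, 0], "grip": 0.3},
  {"delta_pos": [-1.5, -2, 112], "dr": [0, 0, 0], "grip": 0},
  {"delta_pos": [-1.5, -2, 116], "dr": [0, 0, 0], "grip": 0},
  {"delta_pos": [-1.5, -2, 116], "dr": [0, 0, 0], "grip": -0.3},
  {"delta_pos": [-1.5, -2, 116], "dr": [0, 0, 0], "grip": -1},
  {"delta_pos": [-1.5, -2, 116], "dr": [0, 0, 0], "grip": -1},
  {"delta_pos": [-1.5, -2, 116], "dr": [0, 0, 0], "grip": -1},
  {"delta_pos": [-1.5, -2, 116], "dr": [0, 0, 0], "grip": -1},
], grip_force=80)

```text
time_s: 3.95
tcp_pos: [0.4959, -0.2505, 0.0255]
ee_rot: [[0.435, 0.9, 0.002], [0.9, -0.435, -0.001], [-0.001, 0.002, -1.0]]
ft_force: [-2.0, -0.8, 6.9]
opening: 0.0144
finger_force: 78.4
```

```bash
cat >> h.py <<'E'
def clipR(yaw):
    a=np.radians(33); Z=Rn.from_euler('z',yaw,degrees=True).as_matrix()
    cx=Z@[np.cos(a),0,np.sin(a)]; cz=Z@[-np.sin(a),0,np.cos(a)]; cy=Z@[0,1,0]
    return np.c_[cx,cy,cz]
def goal(s,o,yaw,out,dx=0,dy=0):
    Q=clipR(yaw); T=np.c_[Q[:,1],Q[:,0],-Q[:,2]]   # tool x=clip y, y=clip x, z=-clip z
    p=np.array(o)+Q@[dx,dy,out]
    R=s['ee_rot']; return R.T@(p-s['tcp_pos'])*1000, Rn.from_matrix(R.T@T).as_rotvec()
E
python3 - <<'E'
from h import *
s=sense(); np.set_printoptions(precision=3,suppress=True)
print(goal(s,[.5535,.119,.12],2.3,.095))
print(s['joint_pos'],np.linalg.det(clipR(2)))
E
```

```text
(array([ 333.296, -154.12 , -174.671]), array([-0.562,  0.142, -0.476]))
[-0.681  0.654  1.571 -0.     0.914 -0.231] 1.0
```

Emit:
servo_tool([
  {"delta_pos": [0, 0, -30], "dr": [0, 0, 0], "grip": -1},
  {"delta_pos": [0, 0, -75], "dr": [0, 0, 0], "grip": -1},
  {"delta_pos": [8, -4, -125], "dr": [0, 0, -0.02], "grip": -1},
  {"delta_pos": [45, -21, -165], "dr": [-0.08, 0.02, -0.07], "grip": -1},
  {"delta_pos": [95, -44, -185], "dr": [-0.16, 0.04, -0.14], "grip": -1},
  {"delta_pos": [147, -68, -190], "dr": [-0.25, 0.06, -0.21], "grip": -1},
  {"delta_pos": [199, -92, -190], "dr": [-0.34, 0.08, -0.28], "grip": -1},
  {"delta_pos": [250, -115, -185], "dr": [-0.43, 0.11, -0.36], "grip": -1},
  {"delta_pos": [295, -136, -180], "dr": [-0.51, 0.13, -0.43], "grip": -1},
  {"delta_pos": [333, -154, -175], "dr": [-0.562, 0.142, -0.476], "grip": -1},
])

```text
time_s: 5.2
tcp_pos: [0.501, 0.1186, 0.1998]
ee_rot: [[-0.043, 0.837, 0.545], [0.999, 0.035, 0.024], [0.001, 0.546, -0.838]]
ft_force: [0.9, -0.6, -0.1]
opening: 0.0143
finger_force: 78.6
```

Run:
```python
from h import *
np.set_printoptions(precision=4,suppress=True)
get_image('scene');get_image('scene')
C=cam('wrist'); s=sense(); im=get_image('wrist'); save('w2.png',im)
print(s['time_s'],s['tcp_pos'],s['ee_rot'],s['qd'],s['joint_pos'],s['opening'],s['ft_force'])
for nm in ['marker_clip','clip_mouth','clip_neck','hood_edge','marker_middle']:
    for r in landmark_of('wrist',nm)[:2]: print(nm,np.array(r['location']),round(r['p'],2),np.round(proj(C,r['location'])), 'tool',s['ee_rot'].T@(r['location']-s['tcp_pos']))
for nm in ['marker_clip','marker']:
  for r in cut_out('wrist',nm)[:2]:
    m=r['region'].astype(np.uint8); n,l,st,c=cv2.connectedComponentsWithStats(m)
    print(nm,r['p'],st[1:],c[1:])
```

```text
5.3 [0.5001 0.1199 0.1989] [[-0.0454  0.8391  0.542 ]
 [ 0.999   0.0373  0.026 ]
 [ 0.0016  0.5427 -0.84  ]] [-0.0759 -0.0031 -0.0363  0.0296  0.0579 -0.0616] [-0.0101  0.2114  1.8592  0.0658  0.4991 -0.1035] 0.014409206823936616 [ 0.1554 -0.2933 -0.3052]
hood_edge [0.584  0.1211 0.1942] 0.85 [425. 251.] tool [-0.0026  0.0679  0.0495]
marker_middle [0.5087 0.1222 0.1834] 0.95 [284. 272.] tool [ 0.0019 -0.0011  0.0178]
marker_clip 0.81 [[    1    69   450   257 83060]] [[223.2867 186.6325]]
marker 0.94 [[  260   110    48   274 11279]] [[283.3116 241.2041]]
```

View pics/w2.png

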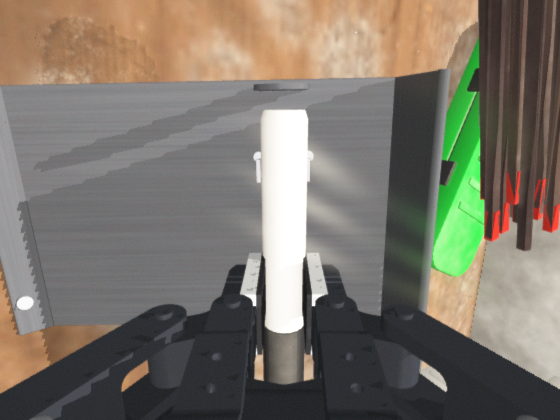

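Run:
```python
from h import *
np.set_printoptions(precision=4,suppress=True)
s=sense(); im=get_image('wrist'); save('w3.png',im); print(s['time_s'],s['qd'],s['tcp_pos'],s['ee_rot'])
c=camera_info('wrist'); M=np.array(c['mount']); f=cam('wrist')[0]
def bp(u,v,d):
    r=M[:3,:3]@[(u-c['cx'])/f,(v-c['cy'])/f,1]; o=M[:3,3]; return (o+r*(d-o[2])/r[2])*1000
g=cv2.cvtColor(im,cv2.COLOR_RGB2GRAY).astype(float); g=cv2.GaussianBlur(g,(5,5),0)
P=[]
for u in list(range(20,245,6))+list(range(315,380,6)):
    col=np.diff(g[65:100,u]); v=65.5+np.argmin(col); P.append((u,v))
P=np.array(P); 
X=np.array([bp(u,v,.123) for u,v in P]); k=np.polyfit(X[:,1],X[:,0],1); r=X[:,0]-np.polyval(k,X[:,1]); k=np.polyfit(X[abs(r)<2,1],X[abs(r)<2,0],1)
print('panel edge slope(dx/dy tool)',k, (abs(r)<2).mean())
B=[]
for u in range(55,150,5):
    col=np.diff(g[305:345,u]); B.append(bp(u,305.5+np.argmax(col),.123))
B=np.array(B);print('bottom edge',np.polyfit(B[:,1],B[:,0],1),B[:3],B[-1])
print('lips',bp(258,156,.0755),bp(311,156,.0755),'tab',bp(281,87,.078))
cv2.imwrite('pics/w3c.png',cv2.resize(im[60:200,200:360,::-1],None,fx=4,fy=4,interpolation=cv2.INTER_CUBIC))
```

```text
5.7 [ 0.0056 -0.0001  0.002   0.0002 -0.0027  0.0016] [0.502  0.1159 0.1995] [[-0.0384  0.839   0.5428]
 [ 0.9993  0.0314  0.0221]
 [ 0.0015  0.5433 -0.8396]]
panel edge slope(dx/dy tool) [ 0.0235 85.9806] 0.9183673469387755
bottom edge [  -0.2104 -119.3496] [[ -76.7501 -168.7758  123.    ]
 [ -90.1102 -167.3034  123.    ]
 [ -89.2668 -163.4567  123.    ]] [-107.3462 -105.9764  123.    ]
lips [ 40.4442 -14.7133  75.5   ] [40.4214 13.1135 75.5   ] tab [75.0552 -2.5591 78.    ]
```

View pics/w3c.png

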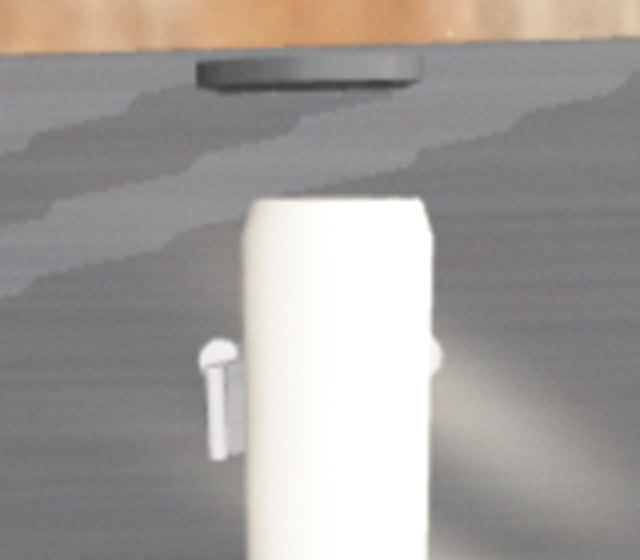

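Run:
```python
from h import *
np.set_printoptions(precision=4,suppress=True)
c=camera_info('wrist'); M=np.array(c['mount']); f=cam('wrist')[0]
im=cv2.imread('pics/w3.png'); g=im.min(axis=2).astype(int)
def bp(u,v,d):
    r=M[:3,:3]@[(u-c['cx'])/f,(v-c['cy'])/f,1]; o=M[:3,3]; return (o+r*(d-o[2])/r[2])*1000
print('lips',bp(250,147.5,.0755),bp(310.3,147.5,.0755),'clip y38',bp(280.1,161,.0755))
print('tab',bp(249.3,76,.078),bp(305.8,76,.078))
for v in (122,135,180,200,225,240):
    w=np.nonzero(g[v,255:312]>150)[0]+255; print(v,w.min(),w.max(),bp((w.min()+w.max())/2,v,.0165-.004))
print('far end',bp(284.5,109,.0165))
s=sense(); R=s['ee_rot']
for r in [(0,0)]: print('origin if lips', s['tcp_pos']+R@(np.array([1.7,-3.1-0,95])/1000))
```

```text
lips [ 44.8906 -18.8013  75.5   ] [44.8643 12.6634 75.5   ] clip y38 [37.7954 -3.1185 75.5   ]
tab [ 80.3399 -18.4697  78.    ] [80.3131  9.9132 78.    ]
122 260 308 [61.511 -1.085 12.5  ]
135 260 308 [57.0387 -1.0876 12.5   ]
180 261 307 [40.8902 -1.0969 12.5   ]
200 262 311 [33.3605 -0.1781 12.5   ]
225 262 306 [23.6242 -1.1068 12.5   ]
240 262 306 [17.6002 -1.1103 12.5   ]
far end [65.8013 -0.9024 16.5   ]
origin if lips [0.5508 0.1197 0.118 ]
```

Emit:
servo_tool([
  {"delta_pos": [-1, -0.3, 3], "dr": [0, 0.004, -0.006], "grip": -1},
  {"delta_pos": [-2, -0.6, 9], "dr": [0, 0.008, -0.012], "grip": -1},
  {"delta_pos": [-3, -0.9, 18], "dr": [0, 0.015, -0.0235], "grip": -1},
  {"delta_pos": [-3, -0.9, 28], "dr": [0, 0.015, -0.0235], "grip": -1},
  {"delta_pos": [-3, -0.9, 38], "dr": [0, 0.015, -0.0235], "grip": -1},
  {"delta_pos": [-3, -0.9, 46], "dr": [0, 0.015, -0.0235], "grip": -1},
  {"delta_pos": [-3, -0.9, 51], "dr": [0, 0.015, -0.0235], "grip": -1},
  {"delta_pos": [-3, -0.9, 52], "dr": [0, 0.015, -0.0235], "grip": -1},
  {"delta_pos": [-3, -0.9, 52], "dr": [0, 0.015, -0.0235], "grip": -1},
  {"delta_pos": [-3, -0.9, 52], "dr": [0, 0.015, -0.0235], "grip": -1},
])

```text
time_s: 7.0
tcp_pos: [0.5292, 0.1149, 0.1554]
ee_rot: [[-0.068, 0.838, 0.542], [0.998, 0.056, 0.038], [0.001, 0.543, -0.839]]
ft_force: [-0.2, -0.3, 0.3]
opening: 0.0144
finger_force: 78.6
```

Run:
```python
from h import *
np.set_printoptions(precision=4,suppress=True)
s=sense(); im=get_image('wrist'); save('w4.png',im); print(s['time_s'],s['qd'],s['tcp_pos'],s['ee_rot'],s['ft_force'],s['opening'])
cv2.imwrite('pics/w4c.png',cv2.resize(im[0:150,180:380,::-1],None,fx=4,fy=4,interpolation=cv2.INTER_CUBIC))
```

```text
7.0 [-0.0003 -0.0009  0.0011  0.0004 -0.0007 -0.0003] [0.5292 0.1149 0.1554] [[-0.0679  0.8375  0.5421]
 [ 0.9977  0.0563  0.038 ]
 [ 0.0012  0.5435 -0.8394]] [-0.2091 -0.277   0.2619] 0.014449584838721287
```

View pics/w4c.png

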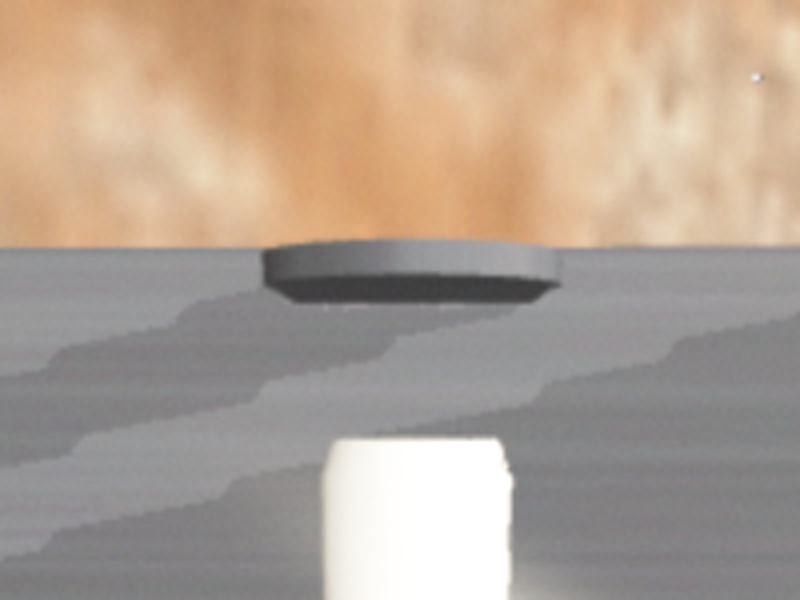

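Emit:
servo_tool([
  {"delta_pos": [0, -0.4, 1.5], "dr": [0, 0, 0], "grip": -1},
  {"delta_pos": [0, -0.4, 3], "dr": [0, 0, 0], "grip": -1},
  {"delta_pos": [0, -0.4, 4.5], "dr": [0, 0, 0], "grip": -1},
  {"delta_pos": [0, -0.4, 6], "dr": [0, 0, 0], "grip": -1},
  {"delta_pos": [0, -0.4, 7.5], "dr": [0, 0, 0], "grip": -1},
  {"delta_pos": [0, -0.4, 8.5], "dr": [0, 0, 0], "grip": -1},
  {"delta_pos": [0, -0.4, 9.5], "dr": [0, 0, 0], "grip": -1},
  {"delta_pos": [0, -0.4, 10.5], "dr": [0, 0, 0], "grip": -1},
  {"delta_pos": [0, -0.4, 11.5], "dr": [0, 0, 0], "grip": -1},
  {"delta_pos": [0, -0.4, 11.5], "dr": [0, 0, 0], "grip": -1},
])

```text
time_s: 8.3
tcp_pos: [0.5351, 0.1154, 0.1461]
ee_rot: [[-0.068, 0.837, 0.543], [0.998, 0.056, 0.038], [0.001, 0.544, -0.839]]
ft_force: [-7.0, -0.3, 9.6]
opening: 0.0144
finger_force: 79.8
```

Emit:
servo_tool([
  {"delta_pos": [0, 0, 0.7], "dr": [0, 0, 0], "grip": -1},
  {"delta_pos": [0, 0, 1.4], "dr": [0, 0, 0], "grip": -1},
  {"delta_pos": [0, 0, 2.1], "dr": [0, 0, 0], "grip": -1},
  {"delta_pos": [0, 0, 2.8], "dr": [0, 0, 0], "grip": -1},
  {"delta_pos": [0, 0, 3.5], "dr": [0, 0, 0], "grip": -1},
  {"delta_pos": [0, 0, 4.2], "dr": [0, 0, 0], "grip": -1},
  {"delta_pos": [0, 0, 4.9], "dr": [0, 0, 0], "grip": -1},
  {"delta_pos": [0, 0, 5.6], "dr": [0, 0, 0], "grip": -1},
  {"delta_pos": [0, 0, 6.3], "dr": [0, 0, 0], "grip": -1},
  {"delta_pos": [0, 0, 6.3], "dr": [0, 0, 0], "grip": -1},
])

```text
time_s: 9.55
tcp_pos: [0.5385, 0.1157, 0.1404]
ee_rot: [[-0.068, 0.837, 0.542], [0.998, 0.056, 0.038], [0.001, 0.544, -0.839]]
ft_force: [-2.8, 0.8, 6.5]
opening: 0.014
finger_force: 79.3
```

Run:
```python
from h import *
s=sense(); print(s['moment'],s['ft_force'])
```

```text
[0.06973724 0.24396504 0.07179142] [-2.76743042  0.76848431  6.54015404]
```

Emit:
servo_tool([
  {"delta_pos": [0, 0, 0.7], "dr": [0, 0, 0], "grip": -1},
  {"delta_pos": [0, 0, 1.4], "dr": [0, 0, 0], "grip": -1},
  {"delta_pos": [0, 0, 2.1], "dr": [0, 0, 0], "grip": -1},
  {"delta_pos": [0, 0, 2.8], "dr": [0, 0, 0], "grip": -1},
  {"delta_pos": [0, 0, 3.5], "dr": [0, 0, 0], "grip": -1},
  {"delta_pos": [0, 0, 4.2], "dr": [0, 0, 0], "grip": -1},
  {"delta_pos": [0, 0, 4.9], "dr": [0, 0, 0], "grip": -1},
  {"delta_pos": [0, 0, 5.6], "dr": [0, 0, 0], "grip": -1},
  {"delta_pos": [0, 0, 6.2], "dr": [0, 0, 0], "grip": -1},
  {"delta_pos": [0, 0, 6.2], "dr": [0, 0, 0], "grip": -1},
])

```text
time_s: 10.8
tcp_pos: [0.542, 0.1158, 0.1347]
ee_rot: [[-0.068, 0.838, 0.542], [0.998, 0.056, 0.038], [0.001, 0.543, -0.84]]
ft_force: [3.0, -0.3, -2.8]
opening: 0.0141
finger_force: 78.2
```

Emit:
servo_tool([
  {"delta_pos": [0, 0, 0.3], "dr": [0, 0, 0], "grip": -1},
  {"delta_pos": [0, 0, 0.6], "dr": [0, 0, 0], "grip": -1},
  {"delta_pos": [0, 0, 0.9], "dr": [0, 0, 0], "grip": -1},
  {"delta_pos": [0, 0, 1.2], "dr": [0, 0, 0], "grip": -1},
  {"delta_pos": [0, 0, 1.5], "dr": [0, 0, 0], "grip": -1},
  {"delta_pos": [0, 0, 1.8], "dr": [0, 0, 0], "grip": -1},
  {"delta_pos": [0, 0, 2.0], "dr": [0, 0, 0], "grip": -1},
  {"delta_pos": [0, 0, 2.0], "dr": [0, 0, 0], "grip": -1},
  {"delta_pos": [0, 0, 2.0], "dr": [0, 0, 0], "grip": -1},
  {"delta_pos": [0, 0, 2.0], "dr": [0, 0, 0], "grip": -1},
])

```text
time_s: 12.05
tcp_pos: [0.5428, 0.1159, 0.1338]
ee_rot: [[-0.068, 0.837, 0.543], [0.998, 0.057, 0.038], [0.001, 0.544, -0.839]]
ft_force: [-4.5, -0.6, 8.9]
opening: 0.0147
finger_force: 79.8
```

Emit:
servo_tool([
  {"delta_pos": [0, 0, -0.5], "dr": [0, 0, 0], "grip": -1},
  {"delta_pos": [0, 0, -0.7], "dr": [0, 0, 0], "grip": -1},
  {"delta_pos": [0, 0, -0.7], "dr": [0, 0, 0], "grip": -0.5},
  {"delta_pos": [0, 0, -0.7], "dr": [0, 0, 0], "grip": -0.2},
  {"delta_pos": [0, 0, -0.7], "dr": [0, 0, 0], "grip": 0},
  {"delta_pos": [0, 0, -0.7], "dr": [0, 0, 0], "grip": 0},
  {"delta_pos": [0, 0, -0.7], "dr": [0, 0, 0], "grip": 0},
  {"delta_pos": [0, 0, -0.7], "dr": [0, 0, 0], "grip": 0},
  {"delta_pos": [0, 0, -5], "dr": [0, 0, 0], "grip": 0},
  {"delta_pos": [0, 0, -10], "dr": [0, 0, 0], "grip": 0},
])

```text
time_s: 13.3
tcp_pos: [0.5374, 0.1155, 0.1418]
ee_rot: [[-0.068, 0.838, 0.542], [0.998, 0.056, 0.038], [0.001, 0.543, -0.84]]
ft_force: [0.0, 0.1, -0.1]
opening: 0.0426
finger_force: 0.0
```

Force is zero and the fingers are open. Backing away square to the panel.

Emit:
servo_tool([
  {"delta_pos": [0, 0, -10], "dr": [0, 0, 0], "grip": 0},
  {"delta_pos": [0, 0, -25], "dr": [0, 0, 0], "grip": 0},
  {"delta_pos": [0, 0, -45], "dr": [0, 0, 0], "grip": 0},
  {"delta_pos": [0, 0, -65], "dr": [0, 0, 0], "grip": 0},
  {"delta_pos": [0, 0, -85], "dr": [0, 0, 0], "grip": 0},
  {"delta_pos": [0, 0, -105], "dr": [0, 0, 0], "grip": 0},
  {"delta_pos": [0, 0, -120], "dr": [0, 0, 0], "grip": 0},
  {"delta_pos": [0, 0, -120], "dr": [0, 0, 0], "grip": 0},
  {"delta_pos": [0, 0, -120], "dr": [0, 0, 0], "grip": 0},
  {"delta_pos": [0, 0, -120], "dr": [0, 0, 0], "grip": 0},
])

```text
time_s: 14.55
tcp_pos: [0.4725, 0.1109, 0.2418]
ee_rot: [[-0.068, 0.838, 0.541], [0.998, 0.056, 0.038], [0.001, 0.542, -0.84]]
ft_force: [-0.8, 0.5, 0.6]
opening: 0.0426
finger_force: 0.0
```

Run:
```python
from h import *
np.set_printoptions(precision=4,suppress=True)
s=sense(); C=cam('wrist'); im=get_image('wrist'); save('w5.png',im); print(s['time_s'],s['tcp_pos'],s['ft_force'])
for r in landmark_of('wrist','marker_middle')[:1]: print(r, clipR(3.8).T@(np.array(r['location'])-[.552,.119,.12]))
```

```text
14.55 [0.4725 0.1109 0.2418] [-0.7812  0.4896  0.553 ]
{'location': [0.5634, -0.1082, 0.0047], 'p': 0.9} [-0.0659 -0.2275 -0.0947]
```

View pics/w5.png

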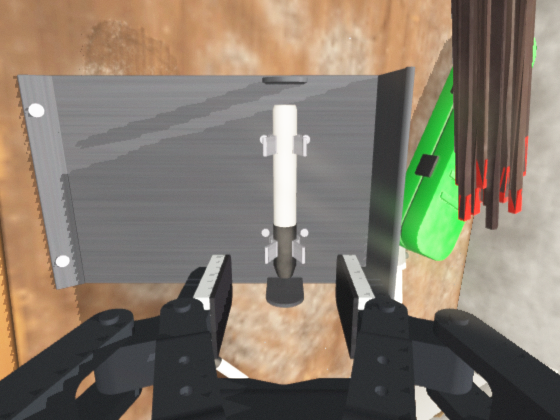

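Run:
```python
from h import *
np.set_printoptions(precision=2,suppress=True)
C=cam('wrist'); Q=clipR(3.85); o=np.array([.552,.119,.12]); im=cv2.imread('pics/w5.png').astype(int)
col=im[:,280:290].mean(axis=(1,2)); print(np.round(col[98:110]),np.round(col[268:286]))
print('sheet pred hood..',[proj(C,o+Q@np.array(p)) for p in [(0,.0785,.017),(0,.044,.0195),(0,-.032,.0195)]])
for out in (0,.004,.008): print(out,[np.round(proj(C,o+Q@np.array([0,y,out])),1) for y in (.0635,.038,-.038,-.0635)])
for v in (120,200): 
    w=np.nonzero(im[v,255:320].min(axis=1)>150)[0]; print(v,len(w))
    y=.04 if v==120 else 0
    for out in (0,.006): print(out,18*C[0]/1000/(C[3]@(o+Q@np.array([0,y,out]))+C[4])[2])
```

```text
[150. 148. 145. 144. 143. 143. 170. 235. 250. 251. 251. 251.] [105. 105. 105. 104. 104. 103. 101. 101.  99.  95.  80.  72.  71.  71.
  71.  71.  70.  71.]
sheet pred hood.. [[np.float64(287.066826829136), np.float64(79.61399868724284)], [np.float64(287.00876094743916), np.float64(135.3480120703352)], [np.float64(286.8521540713476), np.float64(244.57413487093822)]]
0 [array([286.9, 103.9]), array([286.8, 141.4]), array([286.7, 242.4]), array([286.7, 273.1])]
0.004 [array([286.9, 104. ]), array([286.9, 142.1]), array([286.7, 244.4]), array([286.7, 275.4])]
0.008 [array([287. , 104.1]), array([286.9, 142.7]), array([286.8, 246.4]), array([286.7, 277.8])]
120 24
0 25.610341144896122
0.006 26.181638964664977
200 24
0 24.595453176095624
0.006 25.12190393093206
```

```bash
python3 -c "
from station import *
print(finish_job())"
```

```text
the job is handed in; nothing more can be done
None
```

The 127 mm marker is snapped home in both clips, with about 12 N the highest push force read between moves; the gripper has let go and backed clear, and I handed the job in at about 14.6 s.

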